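# Clear and open the screw-cap jar

## Robot

A 6-joint arm with a two-finger parallel gripper is mounted at the origin on a cart in front of the work surface, level with it; the furniture and walls round the work are solid. World frame = base frame: x ahead of the robot, y to its left, z up, the work surface at z = 0. Lengths are in m, angles in rad, forces in N, time in s.
With the tool pointing down it reaches from about 0.35 to 0.875 m from the base axis. Payload 4.2 kg.
Tool frame: the origin (TCP) lies on the centre line of the jaws, within the pads' length; the fingertips stand 8 mm ahead of it and the grasp point (between the pads) lies 11 mm behind it; z points along the fingers, y is the line along which they close (so a half turn about z gives the same grasp; the last joint's range is limited). The gripper opens to 85 mm and grips with 20 to 120 N. Pads are 22 mm wide; open, the fingers measure 114 mm over their backs; the gripper's body (76 mm by 85 mm) begins 54 mm behind the grasp point. The pads swing forward as they close: fully open they stand 13 mm farther back than shut.
Start: joints at [1.393, 0.385, 0.008, 0, -1.194, -0.259], TCP at [0.264, 0.566, 0.239] pointing down, gripper open.
Joint ranges: [-3.14, 3.14], [-1.21, 2.06], [-1.07, 1.41], [-3.16, 2.05], [-2.99, -0.16], [-3.1, 3.1]. Speed limits (rad/s): [2.79, 2.79, 3.14, 3.14, 3.14, 3.14].

## Interface

Orientations are given as a unit quaternion [x, y, z, w].
In Python, from rig import ctrl gives the robot as it stands.
- The arm moves only by the tool play_rows, never from a script. Its argument "motion" is a list that holds one entry, the list of rows, each a list of 6 numbers: the shift along the tool's x, y, z normalised to -1 to 1, where 1 is 20 mm, then the turn, a rotation vector about the tool's x, y, z normalised to -1 to 1, where 1 is 0.1 rad. A call has 1 to 5 rows; each row shifts and turns the commanded pose from where the row before left it, along the tool's axes as they then stand; what a row does not reach is not made up. A row lasts 1/12 s, in which the tool goes at most 41.7 mm and 7.16 degrees, less where a joint would pass 70% of its speed; a pose out of reach is approached as far as the arm can. A call with a number of a shift or a turn outside -1 to 1 is refused whole. A call with a gripper value outside its range is refused whole. "gripper" is the opening, from -1 (shut) to 1 (fully open), set as the call begins (left out, the last holds). The fingers move at their own pace and stop on an object; "grip_force" is the grip in N (left out, the last holds). Time passes only in rows, so rows that do not move let the fingers close. It gives the time, the measured TCP pose, the force, the opening and the grip force at its end, in the units of the state.
- ctrl.get_state(): the state, without advancing time (a new reading comes with each control period).
- ctrl.camera(name): name is "side" or "top" or "wrist"; returns a dict with "image" (384x512x3 uint8, red, green, blue), "fx", "fy", "cx", "cy" (pixels), "distortion" ([k1, k2, p1, p2, k3] as OpenCV has them; the pictures are not rectified), "R" (3x3) and "t" (3): a world point X has camera coordinates R X + t; the wrist camera has in their place "tool_from_camera" (4x4, takes a point from camera to tool coordinates, whose origin is the TCP and whose axes are the flange's). Camera axes: x right, y down, z forward; pixel columns grow to the right and rows downward; lengths in m; the calibration is good to about 2 mm. A picture is of the moment at which its call begins: read the wrist's pose just before it. There is no depth.
- ctrl.job_done(): hands the job in; it is judged then, once.
Trained networks look in the newest picture that a camera, given by its name, has taken for a name from the list of things; names that differ only in an ending like _2 or _b are one class to them, and where a whole thing is asked for, a point or a joint stands for the part that bears it (a point fixed in the world has none). Each returns a list of dicts, best first, with "p" (0 to 1); they miss things now and then, are a little off and sometimes report something else, mostly with a low value. They report only what shows in the picture. A call takes as long as a camera call. They do not tell look-alikes from the thing itself.
- ctrl.boxes_of(camera, name): "extent" ([left, top, right, bottom] in pixels, round what is visible of it).
- ctrl.cut_out(camera, name): "pixels" (384x512 bool, what is visible of it) and "extent" ([left, top, right, bottom] in pixels, round what is visible of it).
- ctrl.pinpoint(camera, name): "centre" ([column, row] in pixels: a listed point, or the origin of a listed thing).
The state is a dict: "clock": time; "q": joint angles; "qd": joint speeds; "tau": joint torques, N m; "tool_pos": TCP position; "orientation": TCP orientation; "ft_force": force on the tool from outside, world axes, zero at the start; "wrist_torque": the same for the moment, N m; "finger_gap": finger opening in m; "finger_force": force on a finger pad.
Only numpy, scipy, OpenCV 4.12 (cv2) and the standard library are available. Lean on these libraries where they do the work, as an engineer would, in place of code of your own. Each camera call takes 0.05 s, during which the arm holds its last target. There are 200 camera calls.

## Task

The sanding block has been left lying on top of the jar that stands in the wooden holder: take it off and set it down (do not drop it) flat on the layout, clear of the holder. Then unscrew the jar's tight cap anticlockwise (as seen from above) while the holder braces the jar, stop turning once the threads are free (well under a third of a turn), and lift the cap straight off without pulling the jar out of its holder. Finish still holding the cap level in the gripper, two or three centimetres clear above the jar's mouth; leave the paint pot, the pliers and the track rubber as they are.

Things in the scene. Friction and masses are not known exactly. Their poses are not given: they have to be found in the camera images.
- stand: square wooden jar holder, 84 x 84 mm, 32 mm high, fixed to the layout; origin at the centre of its underside, z up. Its square pocket (1.3 mm wider than the jar on each side, floor 13.7 mm above the layout) keeps the jar from turning, but the jar is loose in it and can be pulled out upwards. The lawn to its right (-y) is free; the lawn has gentle mounds, at most 9 mm high.
- jar: white square jar, 0.35 to 0.5 kg, body 56 x 56 mm and 50 mm high, then a shoulder to 53.5 mm and a round neck 35 mm across up to 77 mm; origin at the centre of its underside, z up. It stands in the holder's pocket; the pocket lets it turn up to 5 degrees with the cap. Under three ledges round its neck the cap's three lugs catch.
- cap: round metal screw cap, 52 mm across (53 over its ribs), 24 mm high, 40 g; origin at the centre of its lower edge, z up. Screwed on, its lower edge is 57 mm above the jar's underside, 3.5 mm above the shoulder.
- block: cork sanding block, 31 x 63 x 20 mm (x, y, z), 20 g; origin at the centre of its underside. It lies flat on top of the cap, roughly centred, at any yaw within 0.7 rad of the holder's; it is wider than the cap only along its y axis. Grip it across its 31 mm (x) sides, keeping the fingertips above the cap's top.
- mouth (a point): centre of the jar's mouth, on the jar's axis, 78 mm above the jar's underside (1 mm above the rim of the neck). A sprung sealing ring in the mouth presses the closed cap up against the thread ledges with about 9 N, which makes it tight: about 0.3 N m to turn.
- pot: bystander: grey hobby paint pot, 31 mm across, 30 mm high, beyond the holder on the left; origin at the centre of its underside
- pliers: bystander: pliers lying flat, 50 x 133 x 11 mm, beyond the holder on the right, roughly along y; origin at the centre of the underside
- rubber: bystander: grey track cleaning rubber, 26 x 55 x 18 mm, lying to the left (+y) of the holder; origin at the centre of its underside
- cap_mark (a point): small nub on the cap's upper edge, 26 mm from its axis along the cap's x, level with its top. Closed, it points 1 to 8 degrees past the jar's x. The cap turns anticlockwise from above (positive about z) without rising: it is free after 38 to 46 degrees relative to the jar, and up to 84 degrees it lifts straight off; beyond, and clockwise, stops block it. 65 degrees is a good turn.
There are look-alikes about, which are no part of the job. There is more than one size of the cap; the job needs the larger. What is shaped like the block but yellow is not meant.

How it is judged:
By the outcome, as a careful person would: the job done as asked, in the order asked, and still so for the second after the job is handed in, while the arm keeps its last pose, push and grip.
It also fails if it takes over 58 s, if anything falls off the work surface, if the arm or the gripper's body presses on something with over 40 N, if the wrist force passes 120 N, or if a joint passes its speed limit or range.

## Working session

There is one attempt and no reset: what is moved stays moved. The work goes in short steps, Python scripts to look and compute and a tool call to move; the robot and the scene stay as the last step left them, time stands still between calls to the robot, and variables do not carry over. Pictures are saved under pics/ and viewed, at most 10 in all, crops included, and the job is handed in when it is done.

Besides the shell and the picture viewer there is one more tool, called after "Emit:" by a JSON object that holds its "op" and its "data", one argument or row to a line. play_rows: Moves the arm, as the interface text tells. Its arguments: {"type":"object","properties":{"motion":{"type":"array","items":{"type":"array","items":{"type":"array","items":{"type":"number","minimum":-1,"maximum":1}}}},"gripper":{"type":"number"},"grip_force":{"type":"number"}},"required":["motion"]}

```bash
ls; mkdir -p pics; cat > h.py <<'E'
import numpy as np, cv2
from rig import ctrl
from scipy.spatial.transform import Rotation as Ro
def cam(n):
    s=ctrl.get_state(); c=ctrl.camera(n)
    K=np.array([[c['fx'],0,c['cx']],[0,c['fy'],c['cy']],[0,0,1]],float)
    D=np.array(c['distortion'],float)
    if n=='wrist':
        T=np.array(c['tool_from_camera']); W=np.eye(4); W[:3,:3]=Ro.from_quat(s['orientation']).as_matrix(); W[:3,3]=s['tool_pos']
        M=np.linalg.inv(W@T); R,t=M[:3,:3],M[:3,3]
    else: R,t=np.array(c['R']),np.array(c['t'])
    return dict(img=c['image'],K=K,D=D,R=R,t=t,n=n)
def ray(c,uv):
    p=cv2.undistortPoints(np.array([[uv]],float),c['K'],c['D'])[0,0]
    d=c['R'].T@np.array([p[0],p[1],1]); return -c['R'].T@c['t'],d/np.linalg.norm(d)
def at_z(c,uv,z):
    o,d=ray(c,uv); return o+d*(z-o[2])/d[2]
def tri(*cu):
    A=0;b=0
    for c,uv in cu:
        o,d=ray(c,uv); P=np.eye(3)-np.outer(d,d); A=A+P; b=b+P@o
    X=np.linalg.solve(A,b); return X,[round(1e3*np.linalg.norm((np.eye(3)-np.outer(d,d))@(X-o)),1) for o,d in (ray(c,u) for c,u in cu)]
def proj(c,X):
    return cv2.projectPoints(np.array(X,float).reshape(-1,1,3),cv2.Rodrigues(c['R'])[0],c['t'],c['K'],c['D'])[0][:,0]
def save(im,f): cv2.imwrite('pics/'+f,cv2.cvtColor(im,cv2.COLOR_RGB2BGR))
E
cat > a.py <<'E'
from h import *
np.set_printoptions(precision=4,suppress=True)
cs={n:cam(n) for n in('top','side','wrist')}
save(np.hstack([cs['top']['img'],cs['side']['img']])[:, :],'a.png')
save(cv2.resize(cs['top']['img'],(768,576)),'top.png'); save(cv2.resize(cs['side']['img'],(768,576)),'side.png')
for n in cs:
    print(n, 'campos',-cs[n]['R'].T@cs[n]['t'])
    for k in('block','cap','jar','stand','mouth','cap_mark','pot','pliers','rubber'):
        print(k,[(round(d['p'],2),np.round(d['extent'])) for d in ctrl.boxes_of(n,k)][:3],[(round(d['p'],2),np.round(d['centre'],1)) for d in ctrl.pinpoint(n,k)][:3])
print(ctrl.get_state())
E
python3 a.py
```

```text
pics
top campos [ 0.4194 -0.0448  0.9749]
block [(0.83, array([224., 192., 260., 211.]))] [(0.69, array([239.1, 199.7])), (0.66, array([207.5, 273.5]))]
cap [(0.66, array([171., 158., 188., 171.])), (0.62, array([233., 187., 242., 214.]))] [(0.43, array([241.4, 198.9]))]
jar [] [(0.48, array([244.2, 196.5]))]
stand [(0.68, array([222., 182., 260., 221.]))] [(0.59, array([238.8, 203. ]))]
mouth [] [(0.53, array([237.5, 203.9])), (0.47, array([241.4, 194. ]))]
cap_mark [(0.54, array([171., 154., 187., 170.])), (0.45, array([234., 189., 247., 210.]))] [(0.61, array([234.7, 189.9])), (0.61, array([178.1, 167.4]))]
pot [(0.66, array([219., 149., 228., 162.]))] [(0.24, array([241.4, 199.4]))]
pliers [(0.47, array([306., 132., 352., 148.])), (0.25, array([225., 192., 255., 212.]))] [(0.6, array([235. , 190.6]))]
rubber [(0.62, array([179., 184., 202., 204.]))] [(0.71, array([191. , 193.7]))]
side campos [0.4108 0.6909 0.5665]
block [(0.78, array([338., 247., 357., 278.]))] [(0.65, array([250.1, 193.4])), (0.58, array([344.5, 265.8]))]
cap [(0.73, array([173., 268., 190., 287.])), (0.5, arra
[... 833 characters left out ...]
, array([238., 189., 266., 209.]))] [(0.84, array([230.3, 269.7]))]
wrist campos [0.3352 0.533  0.3725]
block [] []
cap [] []
jar [] []
stand [] []
mouth [] []
cap_mark [] []
pot [] []
pliers [] []
rubber [] []
{'clock': 2.85, 'q': array([ 1.3926,  0.3847,  0.0079, -0.    , -1.194 , -0.2586]), 'qd': array([-0.0002,  0.0003,  0.0005,  0.0005, -0.    ,  0.0001]), 'tau': array([  0.0003, -39.2086,  18.8615,   4.1906,  -0.0003,   0.    ]), 'tool_pos': array([0.2644, 0.5663, 0.2393]), 'orientation': array([ 0.9762, -0.2167, -0.    ,  0.    ]), 'ft_force': array([ 0.1106, -0.6802, -0.4934]), 'wrist_torque': array([-0.0055,  0.0077,  0.0089]), 'finger_force': 0.0, 'finger_gap': 0.08514660258519918}
```

```bash
python3 - <<'E'
import cv2,numpy as np
a=cv2.imread('pics/a.png'); t=a[120:300,150:370]; s=a[130:310,512+150:512+370]
o=np.hstack([cv2.resize(t,(400,327),interpolation=3),cv2.resize(s,(400,327),interpolation=3)])
b=cv2.resize(a,(800,300))
cv2.imwrite('pics/b.png',np.vstack([b[:270],o]))
E
python3 - <<'E'
import sys; sys.path.insert(0,'.')
E
```

```text
(no output)
```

View pics/b.png

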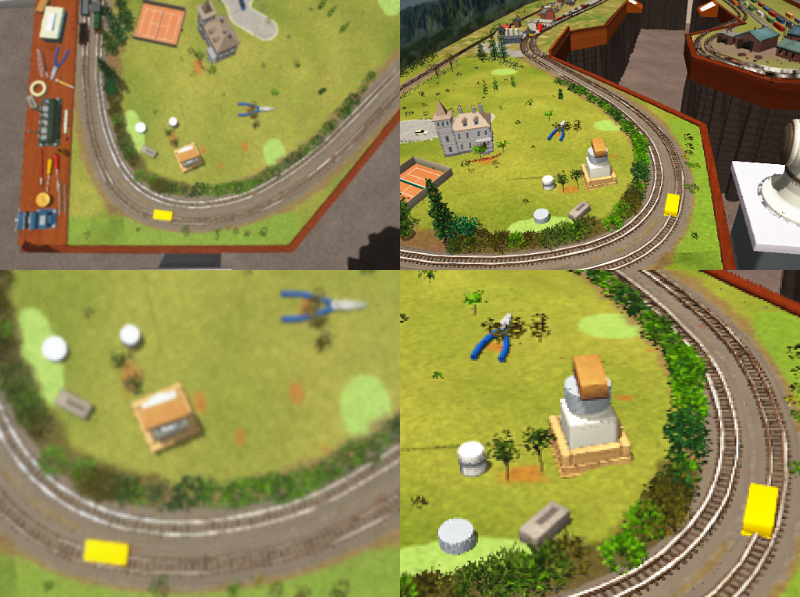

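The cork block lies on the jar in the holder (top image about 239,200; side about 251,193). The yellow block-alike (top 207,273) is not it. The loose, smaller cap on the lawn (top 179,164; side 181,278) is not screwed on any jar, so the cap meant is the one on the jar. I confirm that below from the wrist.

```bash
cat > b.py <<'E'
from h import *
np.set_printoptions(precision=4,suppress=True)
T,S=cam('top'),cam('side')
print('stand',tri((T,[238.8,203]),(S,[250.3,231.1])))
print('stand top z0.0',at_z(S,[250.3,231.1],0))
print('block',tri((T,[239.1,199.7]),(S,[250.1,193.4])))
print('rubber',tri((T,[191,193.7]),(S,[230.3,269.7])))
for k,n in(('block','top'),('stand','top'),('block','side'),('stand','side'),('cap','side')):
    for d in ctrl.cut_out(n,k)[:2]:
        m=d['pixels'].astype(np.uint8); 
        r=cv2.minAreaRect(np.argwhere(m)[:,::-1].astype(np.float32)); 
        print(k,n,round(d['p'],2),m.sum(),np.round(r[0],1),np.round(r[1],1),round(r[2],1))
        if n=='top' and m.sum(): 
            z={'block':.115,'stand':.03}[k]
            bp=cv2.boxPoints(r); print(np.array([at_z(T,p,z) for p in bp])[:,:2])
print(ctrl.get_state()['clock'])
E
python3 b.py
```

```text
stand (array([ 0.5324, -0.0109,  0.0017]), [np.float64(3.8), np.float64(3.8)])
stand top z0.0 [ 0.5367 -0.0133  0.    ]
block (array([ 0.5309, -0.0149,  0.0953]), [np.float64(4.5), np.float64(4.5)])
rubber (array([0.5543, 0.1198, 0.0105]), [np.float64(1.4), np.float64(1.4)])
block top 0.78 309 [240. 198.] [13.3 24.7] 71.6
[[ 0.5347  0.0155]
 [ 0.5531 -0.0422]
 [ 0.5217 -0.052 ]
 [ 0.5035  0.0055]]
block top 0.56 292 [208.2 274.6] [23.9 12.3] 6.3
[[0.3346 0.09  ]
 [0.3631 0.0868]
 [0.3561 0.0301]
 [0.3277 0.0335]]
stand top 0.54 444 [240.9 200.8] [31.4 30.7] 66.8
[[ 0.555   0.0365]
 [ 0.5868 -0.0403]
 [ 0.5077 -0.0721]
 [ 0.4766  0.0039]]
block side 0.9 416 [254.9 188.5] [25.1 17.6] 82.9
block side 0.85 412 [348.3 261.4] [15.9 27.2] 7.1
stand side 0.91 732 [254.4 224.1] [34.9 41.4] 80.5
stand side 0.21 230 [250.4 201.1] [26.1 14.7] 32.3
cap side 0.73 279 [250.9 200.6] [27.8 16.9] 30.1
cap side 0.59 315 [180.5 275.5] [19. 19.] 90.0
3.2
```

Emit:
{"op": "play_rows", "data": {
  "motion": [
    [[1, 0.82, -0.07, 0, 0, 0], [1, 0.82, -0.07, 0, 0, 0], [1, 0.82, -0.07, 0, 0, 0], [1, 0.82, -0.07, 0, 0, 0], [1, 0.82, -0.07, 0, 0, 0]]
  ]
}}

```text
clock: 3.62
tool_pos: [0.3206, 0.4486, 0.2464]
orientation: [0.976, -0.216, 0.0, -0.0]
ft_force: [0.2, -0.1, 0.0]
finger_gap: 0.0855
finger_force: 0.0
```

Emit:
{"op": "play_rows", "data": {
  "motion": [
    [[1, 0.82, -0.07, 0, 0, 0], [1, 0.82, -0.07, 0, 0, 0], [1, 0.82, -0.07, 0, 0, 0], [1, 0.82, -0.07, 0, 0, 0], [1, 0.82, -0.07, 0, 0, 0]]
  ]
}}

```text
clock: 4.03
tool_pos: [0.3766, 0.3319, 0.2536]
orientation: [0.976, -0.217, 0.0, -0.0]
ft_force: [-0.6, -0.4, -1.1]
finger_gap: 0.0852
finger_force: 0.0
```

Emit:
{"op": "play_rows", "data": {
  "motion": [
    [[1, 0.82, -0.07, 0, 0, 0], [1, 0.82, -0.07, 0, 0, 0], [1, 0.82, -0.07, 0, 0, 0], [1, 0.82, -0.07, 0, 0, 0], [1, 0.82, -0.07, 0, 0, 0]]
  ]
}}

```text
clock: 4.45
tool_pos: [0.4325, 0.2153, 0.2607]
orientation: [0.976, -0.217, 0.0, -0.0]
ft_force: [0.6, 1.0, 0.2]
finger_gap: 0.0854
finger_force: 0.0
```

Emit:
{"op": "play_rows", "data": {
  "motion": [
    [[1, 0.82, -0.07, 0, 0, 0], [1, 0.82, -0.07, 0, 0, 0], [1, 0.82, -0.07, 0, 0, 0], [1, 0.82, -0.07, 0, 0, 0], [1, 0.82, -0.07, 0, 0, 0]]
  ]
}}

```text
clock: 4.87
tool_pos: [0.4884, 0.0987, 0.2677]
orientation: [0.976, -0.217, 0.0, -0.0]
ft_force: [0.8, 0.7, 0.1]
finger_gap: 0.0855
finger_force: 0.0
```

Emit:
{"op": "play_rows", "data": {
  "motion": [
    [[1, 0.82, -0.07, 0, 0, 0], [0.7, 0.56, 0, 0, 0, 0], [0, 0, 0, 0, 0, 1], [0, 0, 0, 0, 0, 1], [0, 0, 0, 0, 0, 1]]
  ]
}}

```text
clock: 5.28
tool_pos: [0.5073, 0.0599, 0.2687]
orientation: [0.932, -0.363, 0.0, -0.0]
ft_force: [-0.4, 0.5, 0.4]
finger_gap: 0.0851
finger_force: 0.0
```

Emit:
{"op": "play_rows", "data": {
  "motion": [
    [[0, 0, 0, 0, 0, 1], [0, 0, 0, 0, 0, 1], [0, 0, 0, 0, 0, 1], [0, 0, 0, 0, 0, 1], [0, 0, 0, 0, 0, 1]]
  ]
}}

```text
clock: 5.7
tool_pos: [0.5072, 0.0605, 0.2688]
orientation: [0.813, -0.582, 0.0, -0.0]
ft_force: [-0.4, 0.9, 0.2]
finger_gap: 0.0857
finger_force: 0.0
```

```bash
cat > c.py <<'E'
from h import *
import pickle,sys
np.set_printoptions(precision=4,suppress=True)
f=sys.argv[1]
for _ in range(3): W=cam('wrist')
s=ctrl.get_state(); print(s['clock'],s['q'],s['tool_pos'],s['orientation'],s['ft_force'])
save(cv2.resize(W['img'],(768,576)),f+'.png')
res={}
for k in sys.argv[2:]:
    res[k]=(ctrl.cut_out('wrist',k),ctrl.pinpoint('wrist',k))
    for d in res[k][0][:2]:
        r=cv2.minAreaRect(np.argwhere(d['pixels'])[:,::-1].astype(np.float32)); print(k,round(d['p'],2),d['pixels'].sum(),np.round(r[0],1),np.round(r[1],1),round(r[2],1))
    print(k,[(round(d['p'],2),np.round(d['centre'],1)) for d in res[k][1]][:3])
pickle.dump((W,res),open(f+'.pkl','wb'))
E
python3 c.py w1 block cap stand cap_mark mouth jar
```

```text
5.85 [ 0.4369  0.1679 -0.2187  0.     -1.184  -0.1005] [0.5072 0.0605 0.2688] [ 0.8155 -0.5788  0.     -0.0001] [-0.6324  0.7448 -0.159 ]
block 0.82 1236 [373.7 202. ] [27.5 48.3] 32.3
block 0.57 2459 [264.7  86.5] [34.4 73. ] 0.9
block [(0.86, array([369.8, 197.8])), (0.61, array([264. ,  89.1]))]
cap 0.94 699 [260.3  83.2] [45.4 54.7] 79.3
cap 0.82 726 [140.6 184.7] [27.7 30.9] 63.4
cap [(0.86, array([258.9,  88.5])), (0.63, array([143.2, 184.6]))]
stand 0.76 1630 [260.8  85.5] [72.7 72.5] 86.4
stand 0.63 678 [260.1  89. ] [53.9 45.4] 12.2
stand []
cap_mark 0.92 674 [260.3  88.9] [54.6 44.7] 14.7
cap_mark 0.78 748 [140.5 184. ] [29.  30.4] 45.0
cap_mark [(0.83, array([232.9,  94.5])), (0.72, array([149. , 192.8]))]
mouth 0.68 406 [260.2  86.7] [55.3 53.7] 87.5
mouth []
jar 0.64 253 [259.9  86. ] [53.1 53.3] 88.7
jar []
```

View pics/w1.png

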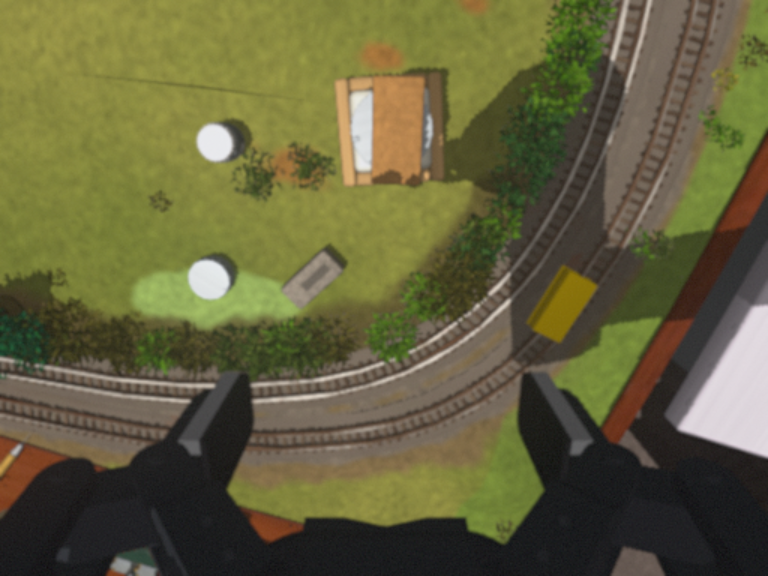

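```bash
cat > d.py <<'E'
from h import *
import pickle
np.set_printoptions(precision=4,suppress=True)
W,res=pickle.load(open('w1.pkl','rb'))
print('cam',-W['R'].T@W['t'],'f',W['K'][0,0], 'axes',W['R'])
b=res['block'][0][1]['pixels'];r=cv2.minAreaRect(np.argwhere(b)[:,::-1].astype(np.float32))
P=np.array([at_z(W,p,.115) for p in cv2.boxPoints(r)]);print('block',P[:,:2],P.mean(0),np.linalg.norm(P[1]-P[0]),np.linalg.norm(P[2]-P[1]))
e=P[1]-P[0] if np.linalg.norm(P[1]-P[0])<np.linalg.norm(P[2]-P[1]) else P[2]-P[1]; print('short axis yaw',np.degrees(np.arctan2(e[1],e[0])))
b=res['stand'][0][0]['pixels'];r=cv2.minAreaRect(np.argwhere(b)[:,::-1].astype(np.float32))
P=np.array([at_z(W,p,.032) for p in cv2.boxPoints(r)]);print('stand',P[:,:2],P.mean(0),np.linalg.norm(P[1]-P[0]),np.linalg.norm(P[2]-P[1]))
e=P[1]-P[0];print(np.degrees(np.arctan2(e[1],e[0])))
print('mark',at_z(W,[232.9,94.5],.095))
E
python3 d.py
```

```text
cam [ 0.5322 -0.014   0.403 ] f 309.5165898603936 axes [[-0.9447 -0.328   0.0007]
 [-0.3116  0.898   0.3107]
 [-0.1026  0.2933 -0.9505]]
block [[ 0.5309  0.016 ]
 [ 0.5498 -0.043 ]
 [ 0.5218 -0.0524]
 [ 0.501   0.0061]] [ 0.5259 -0.0183  0.115 ] 0.062030613474944936 0.029553415221151253
short axis yaw -161.57880043134054
stand [[ 0.5813 -0.0404]
 [ 0.5071 -0.0712]
 [ 0.4735  0.001 ]
 [ 0.5524  0.034 ]] [ 0.5285 -0.0192  0.032 ] 0.08033784603839807 0.0795601842950381
-157.49299629057657
mark [ 0.5519 -0.0027  0.095 ]
```

Emit:
{"op": "play_rows", "data": {
  "motion": [
    [[1, 0.1, 0, 0, 0, 0], [1, 0.1, 0, 0, 0, 0], [1, 0.1, 0, 0, 0, 0], [1, 0.1, 0, 0, 0, 0], [0, 0, 0, 0, 0, 0]]
  ]
}}

```text
clock: 6.87
tool_pos: [0.5263, -0.0199, 0.2686]
orientation: [0.814, -0.581, 0.0, 0.0]
ft_force: [0.4, -0.0, 0.1]
finger_gap: 0.0852
finger_force: 0.0
```

```bash
python3 c.py w2 block cap stand cap_mark
cat > e.py <<'E'
from h import *
import pickle
np.set_printoptions(precision=4,suppress=True)
def rect(W,res,k,near):
    ds=[d for d in res[k][0]]
    best=min(ds,key=lambda d:np.linalg.norm(np.argwhere(d['pixels'])[:,::-1].mean(0)-near)-1000*0)
    return cv2.minAreaRect(np.argwhere(best['pixels'])[:,::-1].astype(np.float32))
W1,r1=pickle.load(open('w1.pkl','rb'));W2,r2=pickle.load(open('w2.pkl','rb'))
for k,X,z in(('block',[.526,-.018,.115],.115),('stand',[.5285,-.019,.032],.032)):
    a=rect(W1,r1,k,proj(W1,X)[0]);b=rect(W2,r2,k,proj(W2,X)[0])
    print(k,'centre',tri((W1,a[0]),(W2,b[0])))
    P=np.array([at_z(W2,p,z) for p in cv2.boxPoints(b)]);L=[np.linalg.norm(P[i+1]-P[i]) for i in(0,1)];i=int(np.argmin(L));e=P[i+1]-P[i]
    print(P.mean(0),L,'short yaw',np.degrees(np.arctan2(e[1],e[0]))%180)
print('mark pinp',[(d['p'],d['centre'],at_z(W2,d['centre'],.095)) for d in r2['cap_mark'][1]])
save(cv2.resize(W2['img'][60:330,110:410],(800,720))[:600],'w2c.png')
E
python3 e.py
```

```text
7.0167 [ 0.275   0.1952 -0.1848 -0.0002 -1.191   0.0586] [ 0.5257 -0.0176  0.2686] [ 0.8147 -0.5799 -0.0002  0.    ] [-0.2569  0.8125 -0.0523]
block 0.78 2019 [255.5 171.5] [65. 31.] 90.0
block 0.69 496 [362.5 254.4] [27.2 43.8] 32.5
block [(0.81, array([355.3, 250.9])), (0.7, array([255.7, 166.3])), (0.61, array([226.8, 176.5]))]
cap 0.92 542 [251.6 168.4] [50.3 39.7] 10.0
cap 0.67 640 [141.7 238.7] [26.9 28.6] 33.7
cap [(0.97, array([145.7, 239.4])), (0.93, array([253.1, 162.6]))]
stand 0.62 1735 [252.6 152.9] [67.4 67.6] 86.8
stand [(0.48, array([251.8, 161.4]))]
cap_mark 0.89 510 [252.5 166. ] [40. 49.] 90.0
cap_mark 0.8 561 [141.7 238.6] [25.  26.4] 26.6
cap_mark [(0.88, array([227.3, 174. ])), (0.59, array([148.2, 249.6]))]
block centre (array([ 0.5261, -0.0193,  0.1054]), [np.float64(0.1), np.float64(0.1)])
[ 0.5266 -0.0207  0.115 ] [np.float64(0.02879091954109141), np.float64(0.06442607958820916)] short yaw 19.03990028668673
stand centre (array([ 0.5296, -0.0202,  0.0216]), [np.float64(0.8), np.float64(0.8)])
[ 0.5305 -0.0208  0.032 ] [np.float64(0.0794232793364635), np.float64(0.08286595516112559)] short yaw 22.15010112520622
mark pinp [(0.88, [227.3, 174.0], array([ 0.5519, -0.0048,  0.095 ])), (0.59, [148.2, 249.6], array([0.6099, 0.1081, 0.095 ]))]
```

View pics/w2c.png

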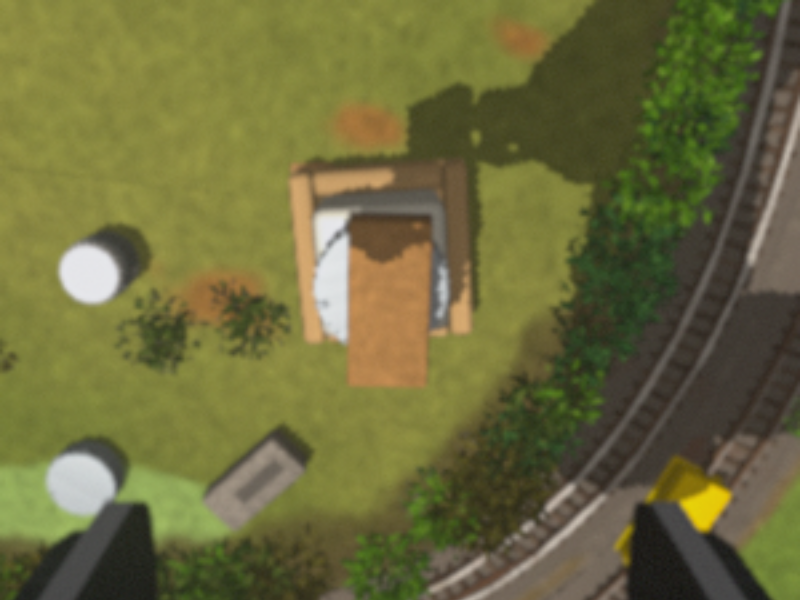

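The larger cap (about 50 mm across, at wrist pixel 252,166) is on the jar in the holder. The loose one at (141,239) scales to about 34 mm and is a decoy. The cork-coloured block on the cap is the one meant. The jaws are centred and aligned over it, so I descend.

Emit:
{"op": "play_rows", "data": {
  "motion": [
    [[0, 0, 1, 0, 0, 0], [0, 0, 1, 0, 0, 0], [0, 0, 1, 0, 0, 0], [0, 0, 1, 0, 0, 0], [0, 0, 1, 0, 0, 0]]
  ]
}}

```text
clock: 7.83
tool_pos: [0.5259, -0.0175, 0.168]
orientation: [0.815, -0.58, 0.0, -0.0]
ft_force: [0.9, -0.9, -0.6]
finger_gap: 0.085
finger_force: 0.0
```

Emit:
{"op": "play_rows", "data": {
  "motion": [
    [[0, 0, 1, 0, 0, 0], [0, 0, 1, 0, 0, 0], [0, 0, 0.5, 0, 0, 0], [0, 0, 0.5, 0, 0, 0], [0, 0, 0, 0, 0, 0]]
  ]
}}

```text
clock: 8.25
tool_pos: [0.525, -0.0178, 0.1071]
orientation: [0.815, -0.58, -0.001, 0.001]
ft_force: [-0.5, 0.3, -0.1]
finger_gap: 0.0857
finger_force: 0.0
```

Emit:
{"op": "play_rows", "data": {
  "motion": [
    [[0, 0, 0, 0, 0, 0], [0, 0, 0, 0, 0, 0], [0, 0, 0, 0, 0, 0], [0, 0, 0, 0, 0, 0], [0, 0, 0, 0, 0, 0]]
  ],
  "gripper": -1,
  "grip_force": 25
}}

```text
clock: 8.67
tool_pos: [0.5264, -0.0176, 0.1097]
orientation: [0.815, -0.58, 0.001, -0.001]
ft_force: [-0.2, 0.8, 2.1]
finger_gap: 0.0298
finger_force: 30.3
```

Emit:
{"op": "play_rows", "data": {
  "motion": [
    [[0, 0, 0, 0, 0, 0], [0, 0, 0, 0, 0, 0], [0, 0, 0, 0, 0, 0], [0, 0, 0, 0, 0, 0], [0, 0, 0, 0, 0, 0]]
  ]
}}

```text
clock: 9.08
tool_pos: [0.5264, -0.0176, 0.1096]
orientation: [0.815, -0.58, 0.001, -0.0]
ft_force: [-1.2, -0.1, 5.8]
finger_gap: 0.03
finger_force: 30.8
```

Emit:
{"op": "play_rows", "data": {
  "motion": [
    [[0, 0, -0.5, 0, 0, 0], [0, 0, -1, 0, 0, 0], [0, 0, -1, 0, 0, 0], [0, 0, 0, 0, 0, 0], [0, 0, 0, 0, 0, 0]]
  ]
}}

```text
clock: 9.5
tool_pos: [0.5263, -0.0175, 0.1599]
orientation: [0.815, -0.58, 0.001, -0.001]
ft_force: [-0.0, 0.4, -0.2]
finger_gap: 0.0307
finger_force: 30.1
```

```bash
python3 c.py w3 block cap stand cap_mark jar
python3 - <<'E'
from h import *
c=cam('side'); T=cam('top')
W=cv2.imread('pics/w3.png')
a=cv2.resize(c['img'][130:250,170:330],(400,300)); b=cv2.resize(T['img'][140:260,210:370],(400,300))
o=np.vstack([np.hstack([a,b]),np.hstack([cv2.cvtColor(cv2.resize(W,(400,300)),4)]*2)])
save(o,'m3.png')
E
```

```text
9.65 [ 0.2749  0.2947 -0.3503 -0.0006 -0.9279  0.0591] [ 0.525  -0.0178  0.1578] [ 0.8147 -0.5799 -0.0008  0.0007] [ 0.3846  0.1525 -0.1316]
block 0.66 7847 [256.2 249.5] [ 65.3 126.3] 1.8
block [(0.96, array([258. , 244.5])), (0.74, array([391.2, 299.6])), (0.49, array([113.3, 179.6]))]
cap 0.89 1549 [240.  188.1] [43.6 75.8] 54.6
cap 0.69 1086 [104.7 284.6] [32.5 40.3] 50.2
cap [(0.96, array([109.1, 278.8])), (0.7, array([248.7, 195.8]))]
stand 0.77 2763 [249.5 175.9] [92.1 93.3] 88.3
stand 0.61 1426 [249.  164.5] [37. 72.] 90.0
stand []
cap_mark 0.74 1570 [240.1 188.4] [43.9 76.1] 55.2
cap_mark 0.61 1113 [105.2 284.3] [34.6 38.2] 45.0
cap_mark [(0.85, array([116.7, 299.7])), (0.77, array([211.5, 216.4]))]
jar 0.66 1542 [248.9 165.9] [39.2 72. ] 89.2
jar 0.53 7872 [257.5 249.5] [127.  65.] 90.0
jar [(0.86, array([250.5, 175.4]))]
```

View pics/m3.png

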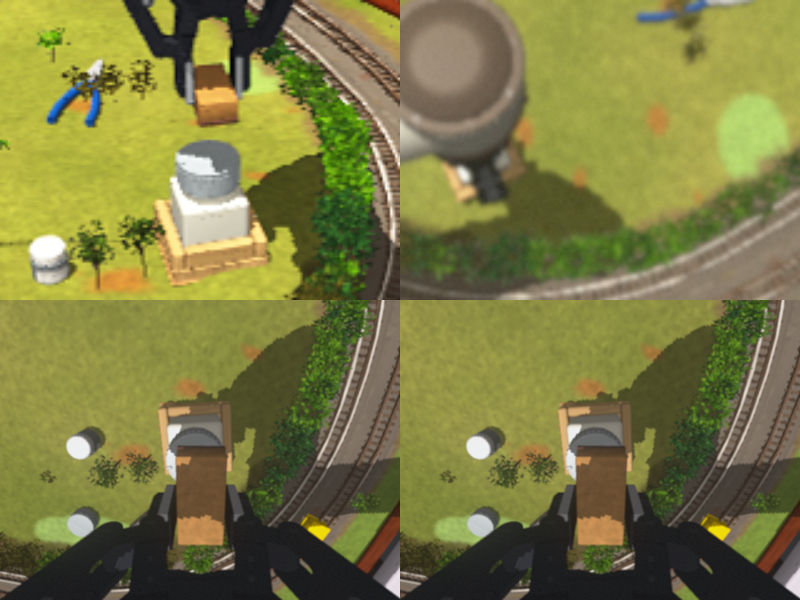

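The wrist and side views show the block held (side crop 215,95) and the cap still on the jar (205,165). The lawn towards -y is clear. Now I carry the block there.

Emit:
{"op": "play_rows", "data": {
  "motion": [
    [[1, 0.2, 0, 0, 0, 0], [1, 0.2, 0, 0, 0, 0], [1, 0.2, 0, 0, 0, 0], [1, 0.2, 0, 0, 0, 0], [1, 0.2, 0, 0, 0, 0]]
  ]
}}

```text
clock: 10.67
tool_pos: [0.5398, -0.1196, 0.1588]
orientation: [0.815, -0.58, 0.0, -0.0]
ft_force: [-0.0, 0.7, 0.7]
finger_gap: 0.0305
finger_force: 30.1
```

Emit:
{"op": "play_rows", "data": {
  "motion": [
    [[1, 0.2, 0, 0, 0, 0], [0, 0, 1, 0, 0, 0], [0, 0, 1, 0, 0, 0], [0, 0, 1, 0, 0, 0], [0, 0, 1, 0, 0, 0]]
  ]
}}

```text
clock: 11.08
tool_pos: [0.5426, -0.1392, 0.078]
orientation: [0.815, -0.58, 0.0, -0.0]
ft_force: [0.9, 0.3, -1.1]
finger_gap: 0.0302
finger_force: 30.1
```

Emit:
{"op": "play_rows", "data": {
  "motion": [
    [[0, 0, 1, 0, 0, 0], [0, 0, 0.8, 0, 0, 0], [0, 0, 0.4, 0, 0, 0], [0, 0, 0.1, 0, 0, 0], [0, 0, 0, 0, 0, 0]]
  ]
}}

```text
clock: 11.5
tool_pos: [0.5426, -0.139, 0.0325]
orientation: [0.815, -0.58, -0.0, 0.0]
ft_force: [0.1, -0.6, 0.6]
finger_gap: 0.0302
finger_force: 30.1
```

```bash
python3 - <<'E'
from h import *
c=cam('side'); T=cam('top');W=cam('wrist'); s=ctrl.get_state(); print(s['clock'],s['tool_pos'],s['ft_force'])
a=cv2.resize(c['img'][130:250,170:330],(800,600),interpolation=2)
save(a,'m4.png')
E
```

```text
11.65 [ 0.54345551 -0.13894488  0.03390306] [-0.26775851 -0.15043831  0.58353676]
```

View pics/m4.png

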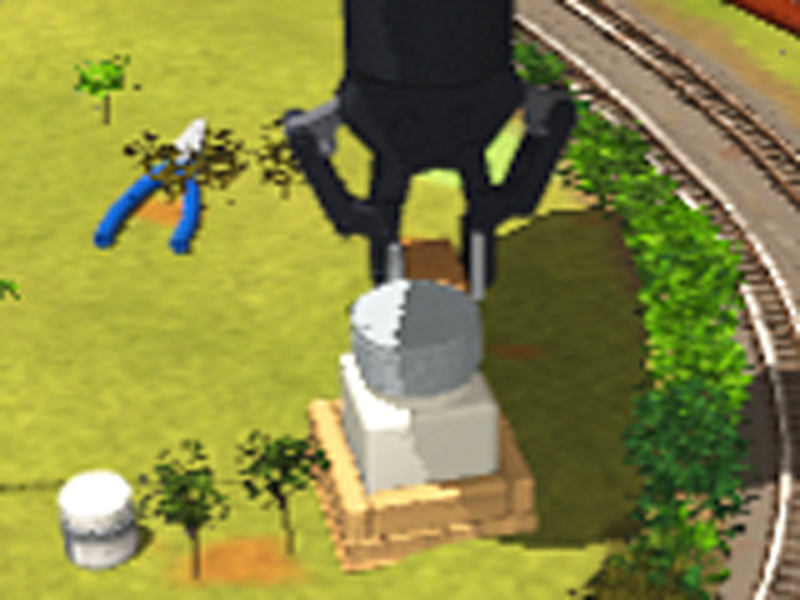

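The picture shows the block (430,265) held above free lawn behind the holder. The pliers are untouched at (160,190). Now I lower in small steps and watch the force.

Emit:
{"op": "play_rows", "data": {
  "motion": [
    [[0, 0, 0.2, 0, 0, 0], [0, 0, 0.2, 0, 0, 0], [0, 0, 0.1, 0, 0, 0], [0, 0, 0, 0, 0, 0]]
  ]
}}

```text
clock: 11.98
tool_pos: [0.5421, -0.1389, 0.0222]
orientation: [0.815, -0.58, -0.0, 0.0]
ft_force: [0.6, 0.4, -0.8]
finger_gap: 0.0299
finger_force: 30.1
```

Emit:
{"op": "play_rows", "data": {
  "motion": [
    [[0, 0, 0.1, 0, 0, 0], [0, 0, 0.1, 0, 0, 0], [0, 0, 0, 0, 0, 0]]
  ]
}}

```text
clock: 12.23
tool_pos: [0.5426, -0.139, 0.019]
orientation: [0.815, -0.58, 0.0, 0.0]
ft_force: [-1.0, 0.7, 3.7]
finger_gap: 0.0301
finger_force: 30.6
```

Emit:
{"op": "play_rows", "data": {
  "motion": [
    [[0, 0, 0.05, 0, 0, 0], [0, 0, 0, 0, 0, 0], [0, 0, 0, 0, 0, 0]]
  ]
}}

```text
clock: 12.48
tool_pos: [0.5425, -0.1388, 0.0185]
orientation: [0.815, -0.58, 0.0, 0.0]
ft_force: [-1.3, 2.2, 6.7]
finger_gap: 0.03
finger_force: 31.0
```

Emit:
{"op": "play_rows", "data": {
  "motion": [
    [[0, 0, 0, 0, 0, 0], [0, 0, 0, 0, 0, 0], [0, 0, 0, 0, 0, 0], [0, 0, 0, 0, 0, 0], [0, 0, 0, 0, 0, 0]]
  ],
  "gripper": 0.6
}}

```text
clock: 12.9
tool_pos: [0.5425, -0.139, 0.0175]
orientation: [0.815, -0.58, -0.0, 0.0]
ft_force: [-0.5, 0.1, 0.9]
finger_gap: 0.0681
finger_force: 0.0
```

Emit:
{"op": "play_rows", "data": {
  "motion": [
    [[0, 0, -0.3, 0, 0, 0], [0, 0, -1, 0, 0, 0], [0, 0, -1, 0, 0, 0], [0, 0, -1, 0, 0, 0], [0, 0, -1, 0, 0, 0]]
  ]
}}

```text
clock: 13.32
tool_pos: [0.5424, -0.139, 0.105]
orientation: [0.815, -0.58, 0.0, 0.0]
ft_force: [0.5, 0.2, 0.6]
finger_gap: 0.0684
finger_force: 0.0
```

Emit:
{"op": "play_rows", "data": {
  "motion": [
    [[0, 0, -1, 0, 0, 0], [0, 0, -1, 0, 0, 0], [0, 0, -1, 0, 0, 0], [0, 0, -1, 0, 0, 0], [0, 0, -1, 0, 0, 0]]
  ],
  "gripper": 1
}}

```text
clock: 13.73
tool_pos: [0.5422, -0.1389, 0.2052]
orientation: [0.815, -0.58, 0.0, -0.0]
ft_force: [0.2, 0.4, -0.1]
finger_gap: 0.0852
finger_force: 0.0
```

```bash
cat > g.py <<'E'
from h import *
import pickle,sys
np.set_printoptions(precision=4,suppress=True)
cs=[cam('wrist') for _ in range(4)]; W=cs[-1]
s=ctrl.get_state(); print(s['clock'],s['tool_pos'],s['orientation'],s['q'])
W['R']=cs[-1]['R']; W['t']=np.mean([c['t'] for c in cs],0)
print([-c['R'].T@c['t'] for c in cs])
for k,z in (('cap',.0947),('jar',.067),('stand',.032),('block',.02)):
    for d in ctrl.cut_out('wrist',k)[:2]:
        pts=np.argwhere(d['pixels'])[:,::-1].astype(np.float32); r=cv2.minAreaRect(pts)
        print(k,round(d['p'],2),len(pts),np.round(r[0],1),np.round(r[1],1),round(r[2],1),at_z(W,r[0],z))
for k,z in (('cap_mark',.0947),('cap',.0707),('block',.005),('jar',.0137),('mouth',.0917),('stand',0)): print(k,[(round(d['p'],2),np.round(d['centre'],1),at_z(W,d['centre'],z)) for d in ctrl.pinpoint('wrist',k)[:2]])
pickle.dump(W,open(sys.argv[1]+'.pkl','wb'))
cv2.imwrite('pics/%s.png'%sys.argv[1],cv2.cvtColor(cv2.resize(W['img'],(800,600)),4))
E
python3 g.py w5
```

```text
13.9333 [ 0.5424 -0.1388  0.2043] [ 0.8147 -0.5798  0.0004 -0.0006] [ 0.0386  0.3022 -0.2075 -0.0005 -1.0598  0.2953]
[array([ 0.5672, -0.2134,  0.3394]), array([ 0.5687, -0.2137,  0.3444]), array([ 0.5685, -0.2136,  0.3426]), array([ 0.5683, -0.214 ,  0.341 ])]
cap 0.92 2585 [229.  298.5] [57. 54.] 90.0 [ 0.5322 -0.0275  0.0947]
jar 0.97 1518 [231.3 274.8] [56.4 54. ] 87.8 [ 0.5346 -0.0351  0.067 ]
stand 0.92 2052 [232.5 262. ] [68. 73.] 90.0 [ 0.5341 -0.0289  0.032 ]
block 0.64 1696 [257.5 165.5] [59. 29.] 90.0 [ 0.5433 -0.1418  0.02  ]
block 0.61 283 [343.2 345.7] [ 8.4 36.9] 35.5 [0.3555 0.0516 0.02  ]
cap_mark [(0.72, array([198.8, 312.1]), array([ 0.5551, -0.0025,  0.0947])), (0.36, array([230.1, 260.1]), array([ 0.5437, -0.0676,  0.0947]))]
cap [(0.61, array([231.3, 289.2]), array([ 0.5298, -0.0211,  0.0707]))]
block [(0.93, array([260.2, 162.8]), array([ 0.5403, -0.1423,  0.005 ])), (0.51, array([348.8, 346.7]), array([0.3373, 0.0633, 0.005 ]))]
jar [(0.78, array([235.1, 260. ]), array([ 0.53  , -0.0216,  0.0137]))]
mouth []
stand [(0.67, array([234.8, 257.9]), array([ 0.5297, -0.0162,  0.    ]))]
```

View pics/w5.png

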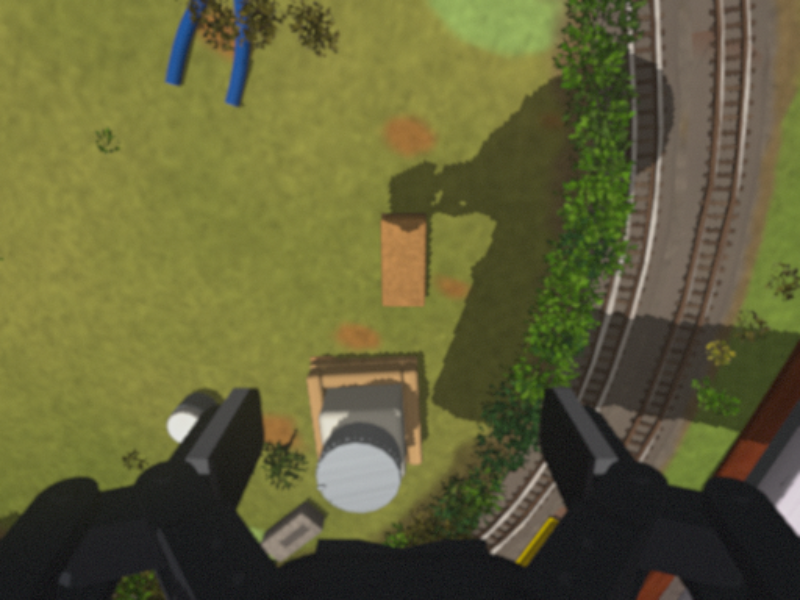

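The block lies flat on the lawn (403,260), clear of the holder, and the cap is bare at (360,475) with its nub near (318,487). I go above the cap, turning the jaws clockwise so the pads miss the nub.

Emit:
{"op": "play_rows", "data": {
  "motion": [
    [[-0.97, -0.22, 0, 0, 0, 0], [-0.97, -0.22, 0, 0, 0, 0], [-0.97, -0.22, 0, 0, 0, 0], [-0.97, -0.22, 0, 0, 0, 0], [-0.97, -0.22, 0, 0, 0, 0]]
  ]
}}

```text
clock: 14.85
tool_pos: [0.5313, -0.0393, 0.2037]
orientation: [0.815, -0.58, 0.0, 0.0]
ft_force: [-0.3, 0.5, 0.6]
finger_gap: 0.0855
finger_force: 0.0
```

Emit:
{"op": "play_rows", "data": {
  "motion": [
    [[-0.97, -0.22, 0, 0, 0, 0], [0, 0, 0, 0, 0, 1], [0, 0, 0, 0, 0, 1], [0, 0, 0, 0, 0, 1], [0, 0, 0, 0, 0, 1]]
  ]
}}

```text
clock: 15.27
tool_pos: [0.5293, -0.02, 0.2037]
orientation: [-0.682, 0.732, 0.0, -0.0]
ft_force: [0.2, 0.6, -0.1]
finger_gap: 0.0856
finger_force: 0.0
```

Emit:
{"op": "play_rows", "data": {
  "motion": [
    [[0, 0, 0, 0, 0, 1], [0, 0, 0, 0, 0, 1], [0, 0, 0, 0, 0, 1], [0, 0, 0, 0, 0, 1], [0, 0, 0, 0, 0, 1]]
  ]
}}

```text
clock: 15.68
tool_pos: [0.5293, -0.0203, 0.2037]
orientation: [-0.479, 0.878, 0.0, -0.0]
ft_force: [0.3, -0.8, 0.1]
finger_gap: 0.085
finger_force: 0.0
```

Emit:
{"op": "play_rows", "data": {
  "motion": [
    [[0, 0, 0, 0, 0, 1], [0, 0, 0, 0, 0, 0], [0, 0, 0, 0, 0, 0]]
  ]
}}

```text
clock: 15.93
tool_pos: [0.5293, -0.0203, 0.2037]
orientation: [-0.438, 0.899, 0.0, -0.0]
ft_force: [-0.1, -0.7, -0.4]
finger_gap: 0.0854
finger_force: 0.0
```

```bash
python3 g.py w6
```

```text
16.1333 [ 0.5293 -0.0203  0.2037] [-0.4377  0.8991  0.     -0.    ] [ 0.2681  0.2533 -0.279  -0.     -1.0385 -0.9329]
[array([ 0.4795, -0.0823,  0.3379]), array([ 0.4794, -0.0824,  0.3379]), array([ 0.4794, -0.0823,  0.3379]), array([ 0.4794, -0.0826,  0.3379])]
cap 0.97 702 [270.  317.5] [29. 28.] 90.0 [0.5969 0.0891 0.0947]
cap 0.75 3184 [256.  188.5] [62.9 62.9] 45.0 [ 0.5271 -0.0218  0.0947]
jar 0.93 1087 [257.6 176.9] [61.5 63.4] 28.6 [ 0.5246 -0.0226  0.067 ]
stand 0.7 2171 [256.1 170.3] [80.1 80.1] 29.7 [ 0.5274 -0.0213  0.032 ]
block 0.67 2228 [453.8 122.5] [62.7 38.4] 67.9 [0.3372 0.0665 0.02  ]
block 0.64 2173 [170.8  83.7] [68.2 33.2] 32.2 [ 0.541  -0.1392  0.02  ]
cap_mark [(0.76, array([243.3, 221.3]), array([ 0.5538, -0.0053,  0.0947])), (0.74, array([279.7, 318.1]), array([0.59  , 0.0955, 0.0947]))]
cap [(0.84, array([254.3, 182. ]), array([ 0.5292, -0.0215,  0.0707])), (0.58, array([268.6, 314.9]), array([0.6076, 0.1024, 0.0707]))]
block [(0.68, array([172.3,  82.9]), array([ 0.5421, -0.1415,  0.005 ])), (0.61, array([448.6, 122. ]), array([0.3349, 0.0695, 0.005 ]))]
jar [(0.81, array([257.8, 168.6]), array([ 0.5276, -0.018 ,  0.0137]))]
mouth []
stand []
```

View pics/w6.png

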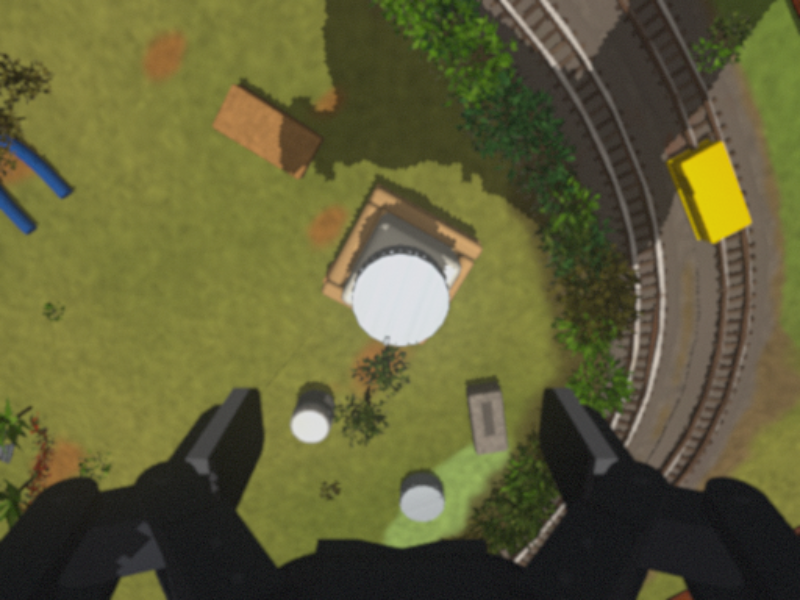

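The cap (400,297) is centred between the jaws. Its nub, at world angle about 30°, is well away from the jaw line at -38°, and the block is still at (267,130). I descend to grip the cap.

Emit:
{"op": "play_rows", "data": {
  "motion": [
    [[0.05, 0.04, 1, 0, 0, 0], [0, 0, 1, 0, 0, 0], [0, 0, 1, 0, 0, 0], [0, 0, 1, 0, 0, 0], [0, 0, 1, 0, 0, 0]]
  ]
}}

```text
clock: 17.05
tool_pos: [0.5281, -0.0206, 0.103]
orientation: [-0.437, 0.899, -0.0, 0.0]
ft_force: [0.2, 0.3, 0.1]
finger_gap: 0.0855
finger_force: 0.0
```

Emit:
{"op": "play_rows", "data": {
  "motion": [
    [[0, 0, 0.5, 0, 0, 0], [0, 0, 0.4, 0, 0, 0], [0, 0, 0.2, 0, 0, 0], [0, 0, 0, 0, 0, 0]]
  ]
}}

```text
clock: 17.38
tool_pos: [0.5281, -0.0206, 0.0814]
orientation: [-0.437, 0.899, 0.0, -0.0]
ft_force: [1.0, 0.3, -0.2]
finger_gap: 0.0853
finger_force: 0.0
```

Emit:
{"op": "play_rows", "data": {
  "motion": [
    [[0, 0, 0, 0, 0, 0], [0, 0, 0, 0, 0, 0], [0, 0, 0, 0, 0, 0], [0, 0, 0, 0, 0, 0], [0, 0, 0, 0, 0, 0]]
  ],
  "gripper": -1,
  "grip_force": 40
}}

```text
clock: 17.8
tool_pos: [0.5291, -0.0206, 0.0829]
orientation: [-0.437, 0.899, -0.001, 0.001]
ft_force: [1.1, -1.4, 4.2]
finger_gap: 0.0502
finger_force: 41.2
```

```bash
python3 - <<'E'
from h import *
for i in range(3):
    W=cam('wrist'); s=ctrl.get_state(); print(s['clock'],s['tool_pos'].round(4),s['orientation'].round(4),s['ft_force'].round(2),s['wrist_torque'].round(3),s['finger_gap'],s['finger_force'])
S=cam('side')
o=np.hstack([cv2.resize(W['img'],(400,300)),cv2.resize(S['img'][160:250,195:315],(400,300),interpolation=2)])
save(o,'m7.png')
E
```

```text
17.85 [ 0.5291 -0.0206  0.0829] [-4.374e-01  8.993e-01 -6.000e-04  1.300e-03] [ 1.27 -0.88  5.1 ] [-0.353 -0.188 -0.028] 0.04980240877849058 41.31541059818119
17.9 [ 0.5292 -0.0207  0.0829] [-4.374e-01  8.993e-01 -6.000e-04  1.300e-03] [ 1.1  -1.64  5.68] [-0.441 -0.21  -0.018] 0.0500001827597977 41.39518931508064
17.95 [ 0.5292 -0.0207  0.0828] [-4.374e-01  8.993e-01 -6.000e-04  1.200e-03] [ 0.7  -1.32  5.22] [-0.466 -0.221 -0.048] 0.050036649624187614 41.429353170096874
```

View pics/m7.png

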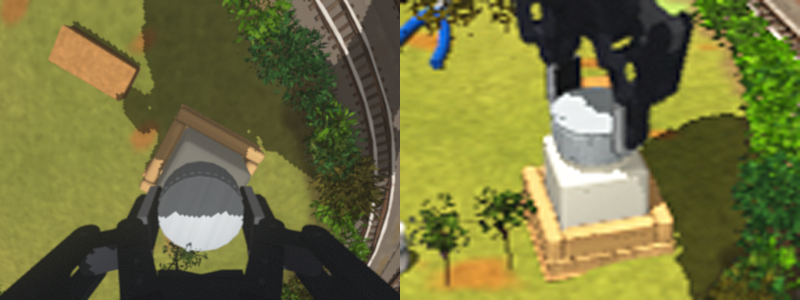

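The cap is gripped (wrist crop 200,210), with the pads on its sides above the shoulder and the nub clear. I firm the grip and turn it anticlockwise.

Emit:
{"op": "play_rows", "data": {
  "motion": [
    [[0, 0, 0, 0, 0, 0], [0, 0, 0, 0, 0, 0], [0, 0, 0, 0, 0, -0.5], [0, 0, 0, 0, 0, -0.5], [0, 0, 0, 0, 0, -0.5]]
  ],
  "grip_force": 65
}}

```text
clock: 18.42
tool_pos: [0.5289, -0.0206, 0.0829]
orientation: [-0.504, 0.863, -0.001, 0.001]
ft_force: [0.6, -0.1, 6.6]
finger_gap: 0.0493
finger_force: 66.3
```

Emit:
{"op": "play_rows", "data": {
  "motion": [
    [[0, 0, 0, 0, 0, -0.5], [0, 0, 0, 0, 0, -0.5], [0, 0, 0, 0, 0, -0.5], [0, 0, 0, 0, 0, -0.5], [0, 0, 0, 0, 0, -0.5]]
  ]
}}

```text
clock: 18.83
tool_pos: [0.5292, -0.0206, 0.0829]
orientation: [-0.608, 0.794, -0.001, 0.001]
ft_force: [0.6, -1.6, 6.4]
finger_gap: 0.0493
finger_force: 66.3
```

```bash
python3 - <<'E'
from h import *
s=ctrl.get_state(); print(s['clock'],s['tool_pos'].round(4),s['orientation'].round(4),s['ft_force'].round(2),s['wrist_torque'].round(3),s['finger_gap'],s['finger_force'])
W=cam('wrist')
print([(d['p'],d['centre'],at_z(W,d['centre'],.0947)) for d in ctrl.pinpoint('wrist','cap_mark')[:2]])
E
```

```text
18.8333 [ 0.5292 -0.0206  0.0829] [-0.6082  0.7938 -0.0009  0.0012] [ 0.61 -1.57  6.37] [-0.41  -0.163 -0.094] 0.04933760266467905 66.27314128287253
[(0.94, [239.5, 319.5], array([0.54294801, 0.00338883, 0.0947    ])), (0.61, [185.5, 38.1], array([ 0.52751075, -0.12104029,  0.0947    ]))]
```

Emit:
{"op": "play_rows", "data": {
  "motion": [
    [[0, 0, 0, 0, 0, -0.6], [0, 0, 0, 0, 0, -0.6], [0, 0, 0, 0, 0, -0.6], [0, 0, 0, 0, 0, -0.6], [0, 0, 0, 0, 0, -0.6]]
  ]
}}

```text
clock: 19.35
tool_pos: [0.5296, -0.0206, 0.0831]
orientation: [0.72, -0.694, 0.001, -0.001]
ft_force: [0.7, -1.0, 7.6]
finger_gap: 0.0492
finger_force: 66.3
```

Emit:
{"op": "play_rows", "data": {
  "motion": [
    [[0, 0, 0, 0, 0, -0.6], [0, 0, 0, 0, 0, -0.6], [0, 0, 0, 0, 0, -0.6], [0, 0, 0, 0, 0, -0.6], [0, 0, 0, 0, 0, -0.6]]
  ]
}}

```text
clock: 19.77
tool_pos: [0.5304, -0.0205, 0.0835]
orientation: [0.816, -0.578, 0.002, -0.002]
ft_force: [1.7, -1.5, 7.1]
finger_gap: 0.0492
finger_force: 66.4
```

Emit:
{"op": "play_rows", "data": {
  "motion": [
    [[0, 0, 0, 0, 0, -0.6], [0, 0, 0, 0, 0, -0.6], [0, 0, 0, 0, 0, -0.6], [0, 0, 0, 0, 0, -0.4], [0, 0, 0, 0, 0, 0]]
  ]
}}

```text
clock: 20.18
tool_pos: [0.5307, -0.0203, 0.0836]
orientation: [0.874, -0.486, 0.003, -0.002]
ft_force: [2.3, -0.1, 8.4]
finger_gap: 0.0495
finger_force: 66.3
```

```bash
python3 - <<'E'
from h import *
s=ctrl.get_state(); print(s['clock'],s['tool_pos'].round(4),s['orientation'].round(4),s['ft_force'].round(2),s['wrist_torque'].round(3),s['finger_gap'],s['finger_force'])
W=cam('wrist'); S=cam('side')
for c in(W,S): print([(d['p'],d['centre'],at_z(c,d['centre'],.0947)) for d in ctrl.pinpoint(c['n'],'cap_mark')[:3]])
save(np.hstack([cv2.resize(W['img'],(400,300)),cv2.resize(S['img'][160:250,195:315],(400,300),interpolation=2)]),'m8.png')
E
```

```text
20.1833 [ 0.5307 -0.0203  0.0836] [ 0.8742 -0.4856  0.0026 -0.0017] [ 2.33 -0.11  8.36] [-0.287 -0.516  0.029] 0.049481090454363906 66.34975414490327
[(0.91, [47.3, 322.0], array([0.60314197, 0.0626031 , 0.0947    ])), (0.61, [238.6, 320.2], array([0.52240036, 0.00832556, 0.0947    ]))]
[(0.75, [191.1, 272.7], array([0.59166311, 0.2221315 , 0.0947    ])), (0.69, [253.9, 199.4], array([0.5247277 , 0.00412909, 0.0947    ]))]
```

Emit:
{"op": "play_rows", "data": {
  "motion": [
    [[0, 0, -0.15, 0, 0, 0], [0, 0, -0.15, 0, 0, 0], [0, 0, -0.15, 0, 0, 0], [0, 0, -0.15, 0, 0, 0], [0, 0, 0, 0, 0, 0]]
  ]
}}

```text
clock: 20.8
tool_pos: [0.5281, -0.0206, 0.0939]
orientation: [0.874, -0.487, 0.0, -0.0]
ft_force: [2.1, 0.1, -0.8]
finger_gap: 0.0492
finger_force: 67.3
```

```bash
python3 - <<'E'
from h import *
s=ctrl.get_state(); print(s['clock'],s['tool_pos'].round(4),s['orientation'].round(4),s['ft_force'].round(2),s['wrist_torque'].round(3),s['finger_gap'],s['finger_force'])
S=cam('side')
for k in('jar','stand','cap'): print(k,[(round(d['p'],2),np.round(d['extent'])) for d in ctrl.boxes_of('side',k)[:2]])
E
```

```text
20.8 [ 0.5281 -0.0206  0.0939] [ 8.735e-01 -4.868e-01  1.000e-04 -1.000e-04] [ 2.07  0.09 -0.8 ] [-0.241 -0.554 -0.044] 0.049230571858314816 67.29515829443699
jar [(0.82, array([241., 202., 272., 226.]))]
stand [(0.66, array([232., 210., 279., 245.])), (0.38, array([241., 200., 268., 226.]))]
cap [(0.82, array([243., 181., 265., 203.])), (0.66, array([174., 265., 190., 285.]))]
```

Emit:
{"op": "play_rows", "data": {
  "motion": [
    [[0, 0, -0.3, 0, 0, 0], [0, 0, -0.3, 0, 0, 0], [0, 0, -0.3, 0, 0, 0], [0, 0, -0.3, 0, 0, 0], [0, 0, -0.3, 0, 0, 0]]
  ]
}}

```text
clock: 21.42
tool_pos: [0.5277, -0.0206, 0.1245]
orientation: [0.874, -0.487, -0.0, 0.0]
ft_force: [-0.8, -0.4, 0.7]
finger_gap: 0.0494
finger_force: 67.4
```

Emit:
{"op": "play_rows", "data": {
  "motion": [
    [[0, 0, -0.2, 0, 0, 0], [0, 0, -0.1, 0, 0, 0], [0, 0, 0, 0, 0, 0], [0, 0, 0, 0, 0, 0]]
  ]
}}

```text
clock: 21.75
tool_pos: [0.5279, -0.0206, 0.1297]
orientation: [0.873, -0.487, -0.0, -0.0]
ft_force: [-0.1, 0.5, -0.7]
finger_gap: 0.0491
finger_force: 67.4
```

```bash
python3 - <<'E'
from h import *
s=ctrl.get_state(); print(s['clock'],s['tool_pos'].round(4),s['orientation'].round(4),s['ft_force'].round(2),s['wrist_torque'].round(3),s['finger_gap'],s['finger_force'])
S=cam('side');W=cam('wrist')
for k in('jar','stand','cap','block'): print(k,[(round(d['p'],2),np.round(d['extent'])) for d in ctrl.boxes_of('side',k)[:2]])
for k in('mouth','cap','cap_mark','jar'): print(k,[(round(d['p'],2),np.round(d['centre'],1)) for d in ctrl.pinpoint('side',k)[:2]])
for n,X in (('mouth',[.529,-.0205,.0917]),('rim',[.529,-.0205,.0907]),('cap 25mm',[.529,-.0205,.1167])): print(n,proj(S,X))
save(np.hstack([cv2.resize(W['img'],(400,480))[:480],cv2.resize(S['img'][155:251,210:290],(400,480),interpolation=2)]),'m9.png')
E
```

```text
21.75 [ 0.5279 -0.0206  0.1297] [ 8.735e-01 -4.868e-01 -1.000e-04 -0.000e+00] [-0.11  0.51 -0.72] [0.002 0.022 0.036] 0.04908645056531918 67.37252207632991
jar [(0.62, array([238., 190., 268., 225.]))]
stand [(0.59, array([232., 208., 274., 245.]))]
cap [(0.84, array([173., 267., 193., 284.])), (0.74, array([244., 170., 269., 188.]))]
block [(0.72, array([338., 249., 357., 278.]))]
mouth [(0.89, array([255. , 195.8]))]
cap [(0.7, array([180.4, 280.4])), (0.67, array([255.3, 182.3]))]
cap_mark [(0.97, array([256.6, 180.5])), (0.81, array([192.3, 276.9]))]
jar [(0.59, array([252.7, 225.4]))]
mouth [[253.70497968 193.72136476]]
rim [[253.71256253 194.13216098]]
cap 25mm [[253.51202933 183.28078167]]
```

View pics/m9.png

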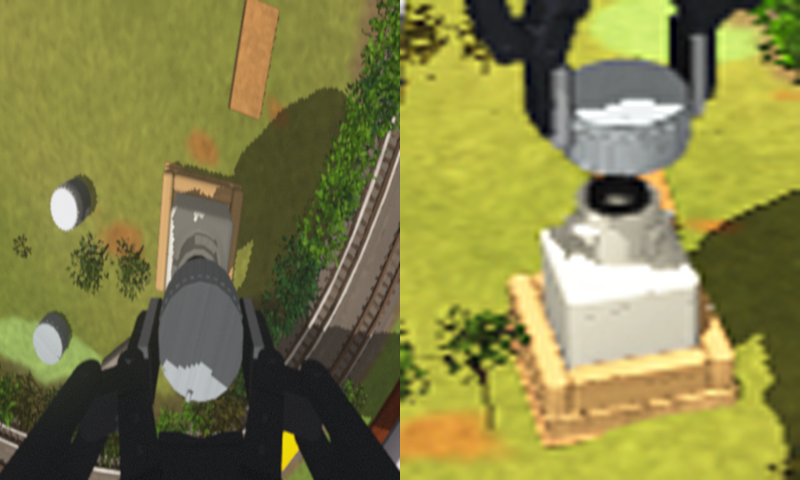

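The cap is held level (side crop 630,115) about 25 mm above the open mouth (620,190). The jar is still seated in the holder and the block lies on the lawn, so I hand the job in.

```bash
python3 -c "
from rig import ctrl
print(ctrl.job_done())"
```

```text
the job is handed in; nothing more can be done
None
```

The job is handed in: the sanding block lies flat on the lawn clear of the holder, and the cap, unscrewed by about 70°, is held level about 25 mm above the mouth of the jar, which is still seated in its holder. I received no verdict on the judging.

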